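Pop a sauce pot out of the dispenser and trap it

TASK

Push the dispenser's red key right down with one finger so that its spring pops the lidded steel pot out, and trap the pot with the other finger on the white lane before it slides off the low open end. Finish holding that: key still held down, pot standing still on the lane against the other finger and clear of the spring pusher. Do not lift the pot, and leave everything else on the table as it stands.

Things in the scene. Friction and masses are not known exactly. Their poses are not given: they have to be found in the camera images.
- dispenser: the pot dispenser, standing fixed on the table at a different place and yaw each time; 250 mm long, carries lane, pusher and key. Level frame, origin on the table. At yaw 0 its lane falls towards the robot (-x) and the key is on its left (+y); all of it lies within 0.17 m of its origin
- lane: sloping lane fixed on the dispenser: slick white deck 250 mm long between steel side walls 62 mm apart inside, 4 mm thick, 20 mm above the deck. Origin: on the deck at mid-width at the low open end, 20 mm above the table. x points up the slope (0.245 rad to the horizontal), y across to the key's side, z square to the deck
- pusher (a joint): travel of the orange spring pusher behind the pot: 0 in, 0.035 (m) at its stop. It pushes the freed pot (about 1 N at first) down the lane for 35 mm; then the pot slides on by its own weight and, unless something stands in its way, leaves the open end within about half a second of its release
- pot: the lidded steel pot in the lane: cylinder 56 mm across, 38 mm tall to the lid, brass knob to 50 mm, 140 to 240 g. Origin at the centre of its underside, z its own axis (leans with the deck). It starts with its centre 165 mm up the lane from the open end, held by a catch that stands 8 mm out of the deck in front of it
- pot_mid (a point): the middle of that pot, on its axis 19 mm above its underside
- key (a joint): travel of the red key, straight down: 0 up, 0.011 (m) at its stop; spring, 2 N at first and 5.5 N at the stop; it rises again when let go. The catch is part of the key and lets the pot go when the key is about 8 mm down
- key_top (a point): centre of the top of the red key: a level plate 70 mm (along the lane) x 73 mm (across), beside the lane's low end on its y side. The plate spans 42 to 115 mm from the lane's middle line, and 10 to 80 mm horizontally from the open end. Its top is 55 mm above the table when up, 44 mm when down
- beside_key (a point): point on the deck, on the lane's middle line, level with the middle of the key plate (78.5 mm across from key_top); 31 mm above the table. A finger here, as low as the pressed key, hangs about 13 mm above the deck, in the pot's way and clear of both side walls
- spare_pot_mid (a point): a second lidded steel pot like the one in the lane, standing on the table beside the dispenser; the point is at its centre, 19 mm up; leave it alone
- tumbler_a_rim (a point): steel tumbler 72 mm across, 88 mm tall, near the dispenser; centre of its mouth; leave it alone
- tumbler_b_rim (a point): a second such steel tumbler, standing farther off; centre of its mouth; leave it alone
- sauce_cup_rim (a point): small open steel sauce cup 60 mm across, 36 mm tall; centre of its mouth; leave it alone
- spoon_grip (a point): spoon lying on the table off to the robot's right; the middle of its handle; leave it alone
Not all that is in view belongs to the job. What is shaped like the pot but turquoise is not meant.

How it is judged:
By the outcome, as a careful person would: the job done as asked, in the order asked, and still so for the second after the job is handed in, while the arm keeps its last pose, push and grip.
It also fails if it takes over 29 s, if anything falls off the work surface, if the arm or the gripper's body presses on something with over 40 N, if the wrist force passes 120 N, or if a joint passes its speed limit or range.

ROBOT

A 6-joint arm with a two-finger parallel gripper is mounted at the origin on the work surface. World frame = base frame: x ahead of the robot, y to its left, z up, the work surface at z = 0. Lengths are in m, angles in rad, forces in N, time in s.
With the tool pointing down it reaches from about 0.225 to 0.875 m from the base axis. Payload 3.4 kg.
Tool frame: the origin (TCP) lies between the finger pads; the fingertips stand 8 mm ahead of it and the grasp point (between the pads) lies 11 mm behind it; z points along the fingers, y is the line along which they close (so a half turn about z gives the same grasp; the last joint's range is limited). The gripper opens to 85 mm and grips with 20 to 120 N. Pads are 22 mm wide; open, the fingers measure 114 mm over their backs; the gripper's body (76 mm by 85 mm) begins 54 mm behind the grasp point. The pads swing forward as they close: fully open they stand 13 mm farther back than shut.
Start: joints at [1.003, 0.276, 1.505, -0, 1.361, -0.121], TCP at [0.248, 0.519, 0.239] pointing down, gripper open.
Joint ranges: [-2.89, 2.89], [-0.75, 2.08], [0.22, 2.7], [-1.18, 4.32], [0.11, 2.71], [-2.7, 2.7]. Speed limits (rad/s): [2.57, 2.57, 3.14, 3.14, 3.14, 3.14].

INTERFACE

Orientations are given as a unit quaternion [w, x, y, z].
In Python, from rig import manip gives the robot as it stands.
- The arm moves only by the tool move_arm, never from a script. Its argument "deltas" is a list that holds one entry, the list of rows, each a list of 5 numbers: the shift along the tool's x, y, z normalised to -1 to 1, where 1 is 80 cm, then the turn about the tool's z normalised to -1 to 1, where 1 is 120 degrees, then the closure, from -1 (fully open) to 1 (shut). In form: [[[tx, ty, tz, twist, grip], ...]]. A call has 1 to 12 rows; each row is the pose to reach, as a shift and turn from the pose commanded when the call began, along the tool's axes at that moment; what a row does not reach only later rows make up. A row lasts 1/10 s, in which the tool goes at most 50 mm and 8.59 degrees, less where a joint would pass 70% of its speed; a pose out of reach is approached as far as the arm can. A call with a number of a shift or a turn outside -1 to 1 is refused whole. A call with a gripper value outside its range is refused whole. The fingers move at their own pace and stop on an object; "squeeze" is the grip in N (left out, the last holds). Time passes only in rows, so rows that repeat a pose let the fingers close. It gives the time, the measured TCP pose, the force, the opening and the grip force at its end, in the units of the state.
- manip.get_state(): the state, without advancing time (a new reading comes with each control period).
- manip.get_image(name): name is "side" or "top"; returns the picture (384x512x3 uint8, red, green, blue); there is no depth.
- manip.camera_params(name): a dict with "fx", "fy", "cx", "cy" (pixels), "dist" ([k1, k2, p1, p2, k3] as OpenCV has them; the pictures are not rectified), "R" (3x3) and "t" (3): a world point X has camera coordinates R X + t. Camera axes: x right, y down, z forward; pixel columns grow to the right and rows downward; lengths in m; the calibration is good to about 2 mm. A picture is of the moment at which its call begins. camera_params takes no time and is no camera call.
- manip.sign_off(): hands the job in; it is judged then, once.
The state is a dict: "clock": time; "qpos": joint angles; "qd": joint speeds; "effort": joint torques, N m; "position": TCP position; "ee_rot": TCP orientation; "contact_force": force on the tool from outside, world axes, zero at the start; "moment": the same for the moment, N m; "width": finger opening in m; "gripper_force": force on a finger pad.
Only numpy, scipy, OpenCV 4.12 (cv2) and the standard library are available. Lean on these libraries where they do the work, as an engineer would, in place of code of your own. Each camera call takes 0.05 s, during which the arm holds its last target. There are 200 camera calls.

## Working session

There is one attempt and no reset: what is moved stays moved. The work goes in short steps, Python scripts to look and compute and a tool call to move; the robot and the scene stay as the last step left them, time stands still between calls to the robot, and variables do not carry over. Pictures are saved under pics/ and viewed, at most 10 in all, crops included, and the job is handed in when it is done.

Besides the shell and the picture viewer there is one more tool, called after ">>>" as name(argument=value, ...), one argument or row to a line, values as JSON. move_arm: Moves the arm, as the interface text tells. Scaled input: -1 to 1 covers 80 cm each way for a shift and 120 degrees each way for a turn. Its arguments: {"type":"object","properties":{"deltas":{"type":"array","items":{"type":"array","items":{"type":"array","items":{"type":"number","minimum":-1,"maximum":1}}}},"squeeze":{"type":"number"}},"required":["deltas"]}

```bash
mkdir -p pics && python3 - <<'E'
from rig import manip
import cv2,numpy as np
for n in("side","top"):
    cv2.imwrite(f"pics/{n}0.png",cv2.cvtColor(manip.get_image(n),cv2.COLOR_RGB2BGR))
    print(manip.camera_params(n))
s=manip.get_state();print(s)
E
```

```text
{'fx': 399.2205202837937, 'fy': 399.2205202837937, 'cx': 258.56591139489433, 'cy': 192.64838053661853, 'dist': array([0.01885712, 0.        , 0.        , 0.        , 0.        ]), 'R': array([[-0.96973481, -0.24407911, -0.00630679],
       [-0.12700121,  0.52630467, -0.84075804],
       [ 0.20853077, -0.81451137, -0.54137431]]), 't': array([0.55654261, 0.19015682, 1.31185531])}
{'fx': 359.4786161558828, 'fy': 359.4786161558828, 'cx': 256.06654716091737, 'cy': 186.93637694776058, 'dist': array([-0.07156262,  0.        ,  0.        ,  0.        ,  0.        ]), 'R': array([[-0.00332198, -0.99998013,  0.00535721],
       [-0.98356497,  0.00230024, -0.18053993],
       [ 0.18052402, -0.00586891, -0.98355307]]), 't': array([-0.08583756,  0.59181352,  1.16338647])}
{'clock': 0.1, 'qpos': array([ 1.00302637e+00,  2.76529323e-01,  1.50598459e+00, -3.29192035e-06,
        1.36070195e+00, -1.20991584e-01]), 'qd': array([-0.00048838, -0.00179135, -0.00098321,  0.00099804,  0.00143419,
       -0.00053938]), 'effort': array([ 2.46463729e-03, -4.17697370e+01, -2.46407425e+01, -2.06524514e-04,
        5.76127495e-03,  8.38425564e-06]), 'position': array([0.24819512, 0.51817953, 0.23853633]), 'ee_rot': array([-2.72494145e-04,  2.21535455e-01,  9.75151980e-01, -7.64494816e-04]), 'contact_force': array([ 0.55861441, -0.64552552,  0.67758456]), 'moment': array([-0.04206461, -0.01291288, -0.01030702]), 'gripper_force': 0.0, 'width': 0.08542781166985491}
```

View pics/side0.png

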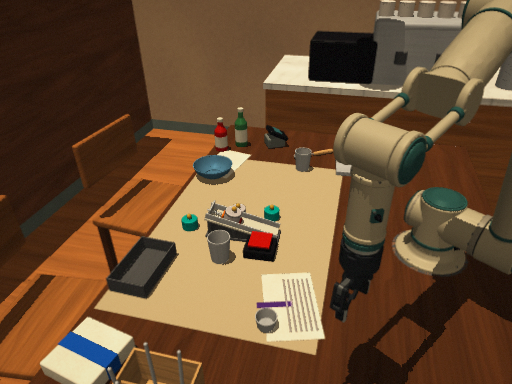

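View pics/top0.png

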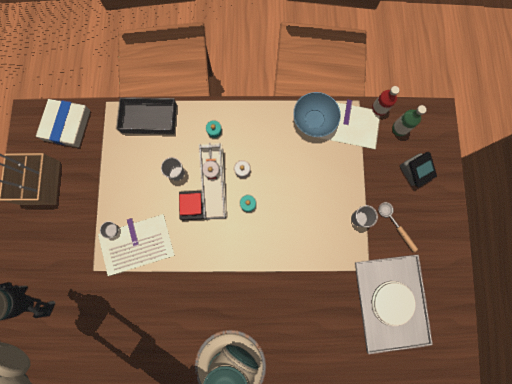

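The side view shows the red key at about (261,241), the pot in the lane at (235,211) and a tumbler at (219,246). The top view shows the key at (190,205), the lane from (210,147) to (215,217) and tumbler A at (174,170). Candidates for the pot in the top view are the lane pot (211,170), the spare (242,169), and the turquoise decoys (214,129) and (248,203). I choose (211,170), because it stands in the lane. Next I check it in a close crop.

```bash
python3 - <<'E'
import cv2,numpy as np
a=cv2.imread("pics/top0.png")[135:231,150:262];b=cv2.imread("pics/side0.png")[190:286,180:292]
f=lambda i:cv2.resize(i,None,fx=5,fy=5,interpolation=cv2.INTER_CUBIC)
cv2.imwrite("pics/ct.png",f(a));cv2.imwrite("pics/cs.png",f(b))
E
```

```text
(no output)
```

View pics/ct.png

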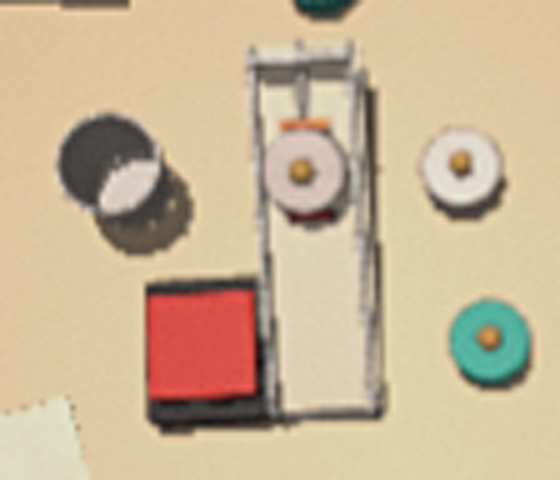

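View pics/cs.png

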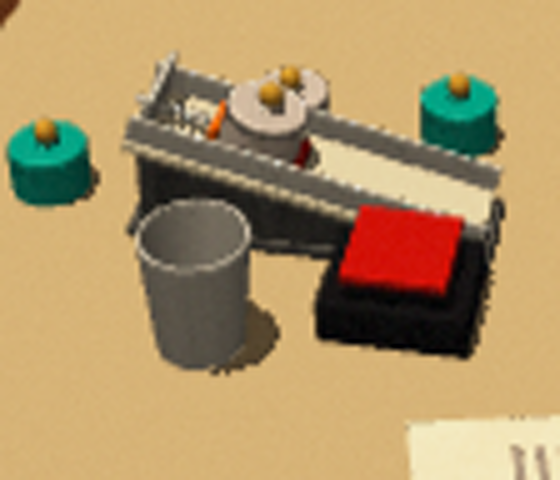

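The crops confirm it: the steel pot sits in the lane in front of the orange pusher, with its knob at crop (301,168) top and (271,93) side. The key plate's corners are clear in both crops. Now I fit the dispenser pose and work out the moves.

```bash
cat > h.py <<'E'
from rig import manip
import cv2,numpy as np
from scipy.spatial.transform import Rotation as Ro
P={n:manip.camera_params(n) for n in("top","side")}
def K(p):return np.array([[p['fx'],0,p['cx']],[0,p['fy'],p['cy']],[0,0,1]])
def proj(n,X):
    p=P[n];return cv2.projectPoints(np.asarray(X,float).reshape(-1,3),cv2.Rodrigues(p['R'])[0],p['t'],K(p),p['dist'])[0][:,0]
def tri(a,b):
    u=lambda n,x:cv2.undistortPoints(np.array([[x]],float),K(P[n]),P[n]['dist'])[0,0]
    M=lambda n:np.c_[P[n]['R'],P[n]['t']]
    X=cv2.triangulatePoints(M("top"),M("side"),u("top",a),u("side",b))[:,0];return X[:3]/X[3]
def togo(target,yaw):
    s=manip.get_state();q=s['ee_rot'];R=Ro.from_quat([q[1],q[2],q[3],q[0]])
    d=R.inv().apply(np.array(target)-s['position']);y=R.apply([0,1,0]);c=np.arctan2(-y[0],y[1])
    tw=-(yaw-c)  # tool z is down
    print("shift m",d.round(4),"norm",(d/.8).round(4),"twist deg",np.degrees(tw).round(2),"norm",(np.degrees(tw)/120).round(4),s['position'].round(4),s['contact_force'].round(2),s['width'],s['clock'])
E
python3 - <<'E'
from h import *
from scipy.optimize import least_squares
ct=np.array([[148,402],[257,397],[254,290],[148,294],[301,168]])/5+[149.6,134.6]
cs=np.array([[445,290],[463,216],[362,205],[340,278],[271,93]])/5+[179.6,189.6]
X=np.array([tri(a,b) for a,b in zip(ct,cs)]);print(X.round(4))
s,c=np.sin(.245),np.cos(.245)
L=np.array([[.01,.115,.055],[.01,.042,.055],[.08,.042,.055],[.08,.115,.055],[.165*c-.05*s,0,.02+.165*s+.05*c]])
def W(v,L):
    return Ro.from_euler('z',v[2]).apply(L)+[v[0],v[1],0]
f=lambda v:np.r_[(proj("top",W(v,L))-ct).ravel(),(proj("side",W(v,L))-cs).ravel()]
r=least_squares(f,[.45,.1,0]);print(r.x,r.fun.reshape(-1,2).round(2))
print("key",W(r.x,[[.045,.0785,.055]]),"beside",W(r.x,[[.045,0,.031]]),"tcp",W(r.x,[[.045,.041,.1]]))
t=W(r.x,[[.045,.041,.120]])[0];togo(t,r.x[2])
E
```

```text
[[0.4975 0.1704 0.0533]
 [0.5015 0.0971 0.0545]
 [0.5716 0.1006 0.0538]
 [0.5681 0.1728 0.0516]
 [0.6435 0.0637 0.1072]]
[0.49462716 0.05456197 0.0625303 ] [[-0.   -0.26]
 [-0.06 -0.63]
 [-0.27  0.16]
 [-0.59  0.73]
 [-0.04  0.56]
 [ 0.32 -0.46]
 [ 0.32 -0.07]
 [-0.43 -0.19]
 [-0.61 -0.62]
 [ 0.08 -0.32]]
key [[0.53463378 0.13572058 0.055     ]] beside [[0.53953921 0.057374   0.031     ]] tcp [[0.53697714 0.09829387 0.1       ]]
shift m [-0.4419 -0.2537  0.1189] norm [-0.5523 -0.3171  0.1486] twist deg -29.18 norm -0.2432 [0.2482 0.5182 0.2385] [ 0.56 -0.65  0.68] 0.08542781166985491 0.1
```

>>> move_arm(
  deltas=[
    [[-0.5523,-0.3171,0,-0.2432,-0.65],[-0.5523,-0.3171,0,-0.2432,-0.65],[-0.5523,-0.3171,0,-0.2432,-0.65],[-0.5523,-0.3171,0,-0.2432,-0.65],[-0.5523,-0.3171,0,-0.2432,-0.65],[-0.5523,-0.3171,0,-0.2432,-0.65],[-0.5523,-0.3171,0,-0.2432,-0.65],[-0.5523,-0.3171,0,-0.2432,-0.65],[-0.5523,-0.3171,0,-0.2432,-0.65],[-0.5523,-0.3171,0,-0.2432,-0.65],[-0.5523,-0.3171,0,-0.2432,-0.65],[-0.5523,-0.3171,0,-0.2432,-0.65]],
  ],
)

```text
clock: 1.3
position: [0.539, 0.096, 0.2385]
ee_rot: [-0.0, -0.029, 1.0, -0.0]
contact_force: [-0.7, 1.1, 0.3]
width: 0.0704
gripper_force: 0.0
```

```bash
python3 -c "
from h import *
togo([.53698,.09829,.085],.06253)"
```

```text
shift m [0.0018 0.0025 0.1535] norm [0.0022 0.0031 0.1919] twist deg -0.25 norm -0.0021 [0.539  0.096  0.2385] [-0.7   1.11  0.34] 0.07044788379702739 1.3
```

>>> move_arm(
  deltas=[
    [[0,0,0.05,0,-0.65],[0,0,0.1,0,-0.65],[0,0,0.15,0,-0.65],[0,0,0.19,0,-0.65],[0,0,0.19,0,-0.65],[0,0,0.19,0,-0.65]],
  ],
)

```text
clock: 1.9
position: [0.5369, 0.0997, 0.0875]
ee_rot: [-0.001, -0.032, 0.999, 0.0]
contact_force: [1.5, 0.1, 0.3]
width: 0.0701
gripper_force: 0.0
```

```bash
python3 - <<'E'
from h import *
togo([.53698,.09829,.065],.06253)
f=lambda n,r,c:cv2.resize(cv2.cvtColor(manip.get_image(n),cv2.COLOR_RGB2BGR)[r:r+110,c:c+120],None,fx=3.3,fy=4,interpolation=cv2.INTER_CUBIC)
cv2.imwrite("pics/m1.png",np.hstack([f("top",135,150),f("side",180,180)]))
E
```

```text
shift m [-0.     -0.0014  0.0225] norm [-0.     -0.0018  0.0281] twist deg 0.05 norm 0.0004 [0.5369 0.0997 0.0875] [1.45 0.1  0.34] 0.07009402884679139 1.9
```

View pics/m1.png

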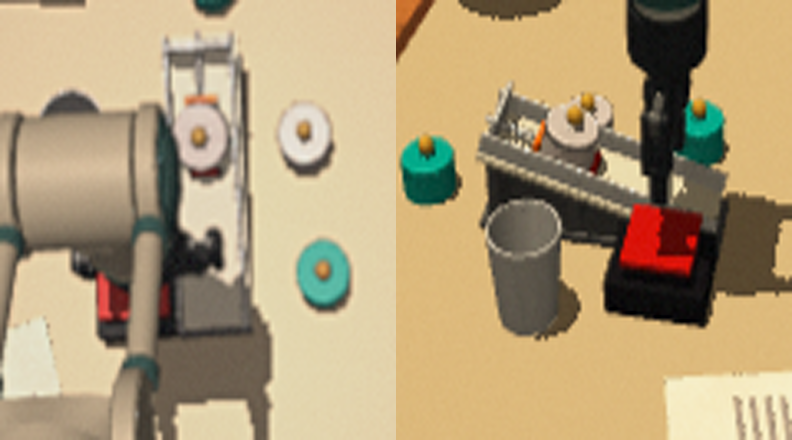

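The left finger is above the key in the side view at (660,205), and the other is over the lane's middle. The tumbler is clear. I go down to the first touch.

>>> move_arm(
  deltas=[
    [[0,-0.0018,0.015,0,-0.65],[0,-0.0018,0.03,0,-0.65],[0,-0.0018,0.035,0,-0.65],[0,-0.0018,0.035,0,-0.65]],
  ],
)

```text
clock: 2.4
position: [0.5366, 0.0974, 0.0583]
ee_rot: [-0.001, -0.031, 1.0, 0.0]
contact_force: [0.1, 0.5, 0.3]
width: 0.0705
gripper_force: 0.0
```

>>> move_arm(
  deltas=[
    [[0,0,0.005,0,-0.65],[0,0,0.009,0,-0.65],[0,0,0.0125,0,-0.65],[0,0,0.016,0,-0.65],[0,0,0.016,0,-0.65],[0,0,0.016,0,-0.65]],
  ],
)

```text
clock: 3.0
position: [0.5379, 0.0975, 0.0468]
ee_rot: [0.001, -0.031, 1.0, 0.0]
contact_force: [1.0, -0.0, 3.4]
width: 0.0706
gripper_force: 2.0
```

>>> move_arm(
  deltas=[
    [[0,0,0.0035,0,-0.65],[0,0,0.007,0,-0.65],[0,0,0.007,0,-0.65],[0,0,0.007,0,-0.65],[0,0,0.007,0,-0.65],[0,0,0.007,0,-0.65],[0,0,0.007,0,-0.65]],
  ],
)

```text
clock: 3.7
position: [0.5379, 0.0976, 0.0438]
ee_rot: [0.001, -0.031, 1.0, 0.0]
contact_force: [-4.2, -2.3, 22.5]
width: 0.0707
gripper_force: 11.6
```

>>> move_arm(
  deltas=[
    [[0,0,-0.0015,0,-0.65],[0,0,-0.0015,0,-0.65],[0,0,-0.0015,0,-0.65],[0,0,-0.0015,0,-0.65]],
  ],
)

```text
clock: 4.1
position: [0.5378, 0.0975, 0.0439]
ee_rot: [0.001, -0.031, 1.0, 0.0]
contact_force: [-2.9, -0.8, 14.9]
width: 0.0707
gripper_force: 7.7
```

```bash
python3 - <<'E'
from h import *
togo([.53698,.09829,.044],.06253)
f=lambda n,r,c:cv2.resize(cv2.cvtColor(manip.get_image(n),cv2.COLOR_RGB2BGR)[r:r+110,c:c+120],None,fx=3.3,fy=4,interpolation=cv2.INTER_CUBIC)
cv2.imwrite("pics/m2.png",np.hstack([f("top",135,150),f("side",180,180)]))
E
```

```text
shift m [ 0.0008  0.0008 -0.0001] norm [ 0.001   0.001  -0.0001] twist deg 0.0 norm 0.0 [0.5378 0.0975 0.0439] [-2.93 -0.79 14.9 ] 0.07074172742150814 4.1
```

View pics/m2.png

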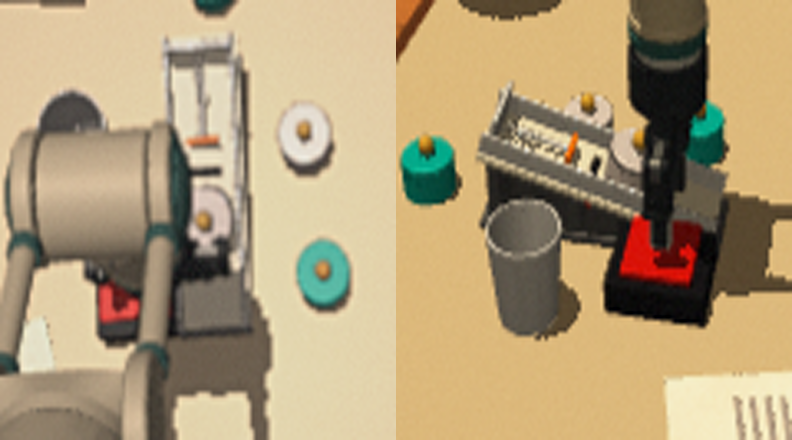

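The key is down (14.9 N at its stop). In the top half the pot has slid to (205,220) and rests against the lane finger. The orange pusher is at (203,141), clear of it, and the tumbler and spare pot have not moved. I hand in.

```bash
python3 -c "
from rig import manip
print(manip.sign_off())"
```

```text
the job is handed in; nothing more can be done
None
```

The job is handed in: the last camera check before that showed the key held down at its stop and the pot resting on the lane against the other finger, clear of the pusher, with nothing else disturbed; the sign-off gave no verdict.

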